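Make up two welding kits from the cut steel

TASK

Make up two welding kits in the trays from the cut steel on the bench. Blue tray, the post foot: lay the foot plate flat in the tray and stand the wide pipe upright on the middle of the plate. Yellow tray, the gate hinge: put in the square tube, the narrow pipe and the strap, side by side on the tray's floor, each lying or standing the same way up as it does in the stock; set every piece down rather than dropping it, and leave the angle offcut, the chipping hammer and the wire brush where they lie.

Things in the scene. Friction and masses are not known exactly. Their poses are not given: they have to be found in the camera images.
- blue_tray: Blue painted sheet-steel kit tray, open on top, fixed to the bench. Outside 154 mm along its x, 224 mm along its y, 16 mm high; rim rolled, about 5 mm thick (bulging 1 mm outwards and inwards of the wall, to 18 mm high); floor 3 mm thick, inside 148 x 218 mm. Origin at the centre of its underside (inner floor 3 mm above), z up.
- yellow_tray: Yellow painted sheet-steel kit tray, otherwise the same as the blue one, fixed to the bench. Outside 154 mm along its x, 224 mm along its y, 16 mm high (rolled rim to 18 mm); floor 3 mm thick, inside 148 x 218 mm. Origin at the centre of its underside (inner floor 3 mm above), z up.
- foot_plate: Foot plate: flat dark steel plate 95 mm (its x) x 65 mm (its y) x 8 mm thick with a 10 mm bolt hole near each short end, lying flat, about 0.37 kg. Origin at the centre of its underside, z up.
- wide_pipe: Wide pipe: short dark steel pipe standing on end, 42 mm outside diameter, 34 mm bore, 50 mm tall, about 0.19 kg. Origin at the centre of its underside, z up along the pipe's axis.
- narrow_pipe: Narrow pipe (the hinge barrel): short red-primed steel pipe standing on end, 27 mm outside diameter, 19 mm bore, 55 mm tall, about 0.12 kg. Origin at the centre of its underside, z up along the pipe's axis.
- square_tube: Square tube: rust-brown steel tube offcut, 40 x 40 mm, 3 mm wall, 100 mm long, lying on one side with its length along its x, about 0.35 kg. Origin at the centre of its underside, z up.
- strap: Strap: bright flat steel bar 110 mm (its x) x 30 mm (its y) x 8 mm thick with a 9 mm hole near each end, lying flat, about 0.19 kg. Origin at the centre of its underside, z up.
- angle_iron: Angle offcut, not wanted: rust-brown steel L-section 40 x 40 x 5 mm, 80 mm long (its x), lying on one leg with the other leg upright along its +y edge. Origin at the centre of its underside, z up, centred on the lying leg.
- chipping_hammer: Chipping hammer lying on the bench to one side of the trays: orange grip and steel shank along its x, 240 mm long, dark steel head of about 150 mm across the +x end, 20 mm high. Origin on the bench under the middle of its length.
- wire_brush: Wire brush lying bristles down on the bench to one side of the trays: wooden back and handle 256 mm along its x, 24 mm wide, 38 mm high, brass bristles 34 mm wide under the +x half. Origin on the bench near the middle of its length.

How it is judged:
At the end, for the whole second after the job is handed in: Foot plate flat on the blue tray's floor, wide pipe upright on it within 10 mm of its centre; square tube, narrow pipe and strap on the yellow tray's floor, same way up as at the start (heights within 3 mm, tilts under 4.5 degrees); all five released and at rest (x of foot_plate in the frame of blue_tray between -0.074 and 0.074 m and y of foot_plate in the frame of blue_tray between -0.109 and 0.109 m and z of foot_plate in the frame of blue_tray between 0 and 0.006 m and angle between each of foot_plate, wide_pipe, square_tube, narrow_pipe, strap's own z axis and vertical below 0.08 rad and horizontal distance between wide_pipe and foot_plate below 0.01 m and z of wide_pipe in the frame of foot_plate between 0.005 and 0.011 m and x of square_tube in the frame of yellow_tray between -0.074 and 0.074 m and y of square_tube in the frame of yellow_tray between -0.109 and 0.109 m and z of square_tube in the frame of yellow_tray between 0 and 0.006 m and x of narrow_pipe in the frame of yellow_tray between -0.074 and 0.074 m and y of narrow_pipe in the frame of yellow_tray between -0.109 and 0.109 m and z of narrow_pipe in the frame of yellow_tray between 0 and 0.006 m and x of strap in the frame of yellow_tray between -0.074 and 0.074 m and y of strap in the frame of yellow_tray between -0.109 and 0.109 m and z of strap in the frame of yellow_tray between 0 and 0.006 m and linear speed of each of foot_plate, wide_pipe, square_tube, narrow_pipe, strap below 0.02 m/s and angular speed of each of foot_plate, wide_pipe, square_tube, narrow_pipe, strap below 0.2 rad/s and contact force between each of foot_plate, wide_pipe, square_tube, narrow_pipe, strap and the fingers below 0.1 N); the robot touches nothing.
It fails at once if the angle offcut, the chipping hammer or the wire brush is pushed more than 20 mm from where it lay (distance of any of angle_iron, chipping_hammer, wire_brush from where it was at the start of the episode above 0.02 m).
It fails at once if a piece is let fall instead of set down (in free fall faster than 0.4 m/s, out of the fingers, its underside still more than 50 mm above the bench) ((contact force between foot_plate and the fingers below 0.01 N and height (world z) of foot_plate above 0.05 m and linear speed of foot_plate above 0.4 m/s) or (contact force between wide_pipe and the fingers below 0.01 N and height (world z) of wide_pipe above 0.05 m and linear speed of wide_pipe above 0.4 m/s) or (contact force between square_tube and the fingers below 0.01 N and height (world z) of square_tube above 0.05 m and linear speed of square_tube above 0.4 m/s) or (contact force between narrow_pipe and the fingers below 0.01 N and height (world z) of narrow_pipe above 0.05 m and linear speed of narrow_pipe above 0.4 m/s) or (contact force between strap and the fingers below 0.01 N and height (world z) of strap above 0.05 m and linear speed of strap above 0.4 m/s)).
It also fails if it takes over 128 s, if anything falls off the work surface, if the arm or the gripper's body presses on something with over 40 N, if the wrist force passes 120 N, or if a joint passes its speed limit or range.

ROBOT

A 6-joint arm with a two-finger parallel gripper is mounted at the origin on the work surface. World frame = base frame: x ahead of the robot, y to its left, z up, the work surface at z = 0. Lengths are in m, angles in rad, forces in N, time in s.
With the tool pointing down it reaches from about 0.375 to 0.9 m from the base axis. Payload 3.1 kg.
Tool frame: the origin (TCP) lies midway between the tips of the shut fingers; the grasp point (between the pads) lies 19 mm behind it; z points along the fingers, y is the line along which they close (so a half turn about z gives the same grasp; the last joint's range is limited). The gripper opens to 87 mm and grips with 3 to 60 N. Pads are 19 mm wide; open, the fingers measure 117 mm over their backs; the gripper's body (75 mm by 190 mm) begins 51 mm behind the grasp point.
Start: joints at [-1.375, 0.527, 1.433, -0, 1.181, -0.178], TCP at [0.229, -0.582, 0.223] pointing down, gripper open.
Joint ranges: [-3.08, 3.08], [-0.75, 2.2], [0.22, 2.44], [-1.43, 4.57], [0, 2.65], [-2.85, 2.85]. Speed limits (rad/s): [2.79, 2.79, 3.14, 3.14, 3.14, 3.14].

INTERFACE

Orientations are given as a unit quaternion [x, y, z, w].
In Python, from rig import get_obs, cams, job gives the robot as it stands.
- The arm moves only by the tool servo_tool, never from a script. Its argument "moves" is text: rows parted by semicolons, each of 5 numbers parted by spaces: the shift along the tool's x, y, z in m, then the turn about the tool's z in degrees, then the finger opening in m, from 0 to 0.087. In form: dx dy dz spin claw; .... A call has 1 to 10 rows; each row is the pose to reach, as a shift and turn from the pose commanded when the call began, along the tool's axes at that moment; what a row does not reach only later rows make up. A row lasts 1/12 s, in which the tool goes at most 41.7 mm and 7.16 degrees, less where a joint would pass 70% of its speed; a pose out of reach is approached as far as the arm can. A call with a gripper value outside its range is refused whole. The fingers move at their own pace and stop on an object; "grip_force" is the grip in N (left out, the last holds). Time passes only in rows, so rows that repeat a pose let the fingers close. It gives the time, the measured TCP pose, the force, the opening and the grip force at its end, in the units of the state.
- get_obs(): the state, without advancing time (a new reading comes with each control period).
- cams.camera(name): name is "scene" or "top" or "wrist"; returns the picture (420x560x3 uint8, blue, green, red); there is no depth.
- cams.camera_model(name): a dict with "fx", "fy", "cx", "cy" (pixels), "R" (3x3) and "t" (3): a world point X has camera coordinates R X + t. Camera axes: x right, y down, z forward; pixel columns grow to the right and rows downward; lengths in m; the calibration is good to about 2 mm. The wrist camera is an equidistant fisheye: a pixel r from the principal point sees the ray r / f radians off the axis. A picture is of the moment at which its call begins: read the wrist's pose just before it. camera_model takes no time and is no camera call; for the wrist camera it gives the pose at the moment of the call.
- job.hand_in(): hands the job in; it is judged then, once.
The state is a dict: "time": time; "q": joint angles; "joint_velocities": joint speeds; "joint_torque": joint torques, N m; "position": TCP position; "tool_rot": TCP orientation; "ft_force": force on the tool from outside, world axes, zero at the start; "moment": the same for the moment, N m; "grip_width": finger opening in m; "grip_force": force on a finger pad.
Only numpy, scipy, OpenCV 4.12 (cv2) and the standard library are available. Lean on these libraries where they do the work, as an engineer would, in place of code of your own. Each camera call takes 0.05 s, during which the arm holds its last target. There are 200 camera calls.

## Working session

There is one attempt and no reset: what is moved stays moved. The work goes in short steps, Python scripts to look and compute and a tool call to move; the robot and the scene stay as the last step left them, time stands still between calls to the robot, and variables do not carry over. Pictures are saved under pics/ and viewed, at most 14 in all, crops included, and the job is handed in when it is done.

Besides the shell and the picture viewer there is one more tool, called after "Emit:" as name(argument=value, ...) on one line, values as JSON. servo_tool: Moves the arm, as the interface text tells. Its arguments: {"type":"object","properties":{"moves":{"type":"string"},"grip_force":{"type":"number"}},"required":["moves"]}

```bash
mkdir -p pics; python3 - <<'E'
from rig import get_obs,cams
import cv2,numpy as np
for n in("top","scene"):
    cv2.imwrite(f"pics/{n}0.png",cams.camera(n))
    m=cams.camera_model(n);print(n,{k:np.round(v,3).tolist() for k,v in m.items() if not isinstance(v,str)})
o=get_obs();print(o)
E
```

```text
top {'fx': 463.48, 'fy': 463.48, 'cx': 282.008, 'cy': 214.309, 'R': [[0.01, -1.0, 0.001], [-0.987, -0.01, -0.162], [0.162, 0.001, -0.987]], 't': [0.012, 0.531, 1.181]}
scene {'fx': 438.689, 'fy': 438.689, 'cx': 275.661, 'cy': 204.706, 'R': [[-0.479, 0.878, 0.013], [0.57, 0.322, -0.756], [-0.668, -0.354, -0.655]], 't': [0.254, -0.294, 1.577]}
{'time': 0.1, 'q': array([-1.37448681e+00,  5.28370441e-01,  1.43378265e+00, -6.53249378e-06,
        1.18139183e+00, -1.78465846e-01]), 'joint_velocities': array([-0.00037421, -0.00108053, -0.00290387,  0.00076386, -0.00122593,
        0.00033714]), 'joint_torque': array([-1.07698477e-05, -4.40985489e+01, -1.77150911e+01,  6.34464319e-02,
        5.33941691e-02, -5.22457742e-05]), 'position': array([ 0.22870404, -0.58094111,  0.22166848]), 'tool_rot': array([ 9.82493544e-01,  1.86294078e-01, -1.17291920e-05, -9.76069586e-04]), 'ft_force': array([ 0.11467141, -0.48296907, -0.21350246]), 'moment': array([ 0.01659028,  0.04323622, -0.04805291]), 'grip_force': 0.0, 'grip_width': 0.08694511740961539}
```

View pics/top0.png

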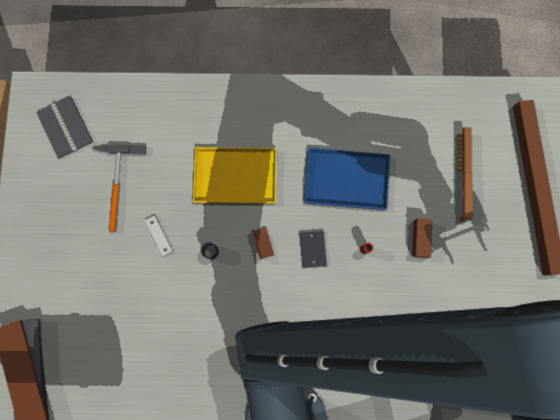

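View pics/scene0.png

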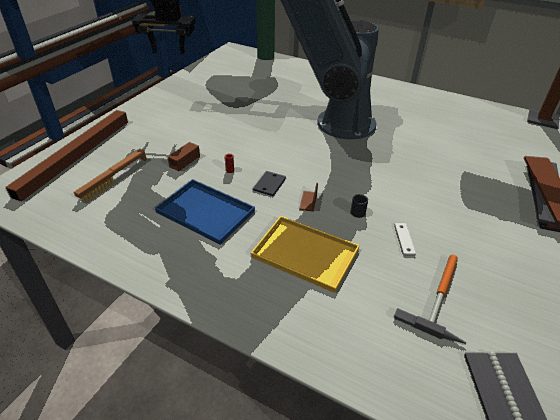

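The top view shows, left to right: strap (158,235), wide pipe (209,251), angle (263,243), plate (313,248), narrow pipe (366,248) and square tube (423,238). The yellow tray is at (235,175) and the blue at (347,178). Next I fit poses by matching silhouettes.

```bash
cat > h.py <<'E'
import numpy as np,cv2
from scipy.optimize import minimize
from scipy.spatial.transform import Rotation as Ro
from rig import get_obs,cams
DIM=dict(foot_plate=(.095,.065,.008),wide_pipe=(.042,0,.05),narrow_pipe=(.027,0,.055),square_tube=(.1,.04,.04),strap=(.11,.03,.008),tray=(.156,.226,.018))
def verts(n,p,z0=0):
    a,b,h=DIM[n]
    if b==0:
        t=np.linspace(0,2*np.pi,24,endpoint=False);xy=np.c_[np.cos(t),np.sin(t)]*a/2
    else: xy=np.array([[1,1],[-1,1],[-1,-1],[1,-1]])*[a/2,b/2]
    c,s=np.cos(p[2]),np.sin(p[2]);xy=xy@np.array([[c,s],[-s,c]])+p[:2]
    return np.vstack([np.c_[xy,np.full(len(xy),z)] for z in(z0,z0+h)])
def proj(m,X,fish):
    c=X@np.array(m["R"]).T+m["t"]
    if fish:
        r=np.hypot(c[:,0],c[:,1]);k=np.arctan2(r,c[:,2])/np.maximum(r,1e-9)
        u=c[:,:2]*k[:,None]
    else:u=c[:,:2]/c[:,2:]
    return u*[m["fx"],m["fy"]]+[m["cx"],m["cy"]]
def ray(m,px,z,fish):
    u=(np.array(px,float)-[m["cx"],m["cy"]])/[m["fx"],m["fy"]]
    if fish:
        th=np.hypot(*u);d=np.r_[u*np.sin(th)/max(th,1e-9),np.cos(th)]
    else:d=np.r_[u,1]
    R=np.array(m["R"]);o=-R.T@m["t"];d=R.T@d
    return o+d*(z-o[2])/d[2]
def fit(m,mask,n,p0,fish,z0=0,S=4):
    """pose (x,y,yaw) whose silhouette best matches the mask; returns pose, IoU"""
    def iou(p):
        h=cv2.convexHull((proj(m,verts(n,p,z0),fish)*16).astype(np.int32))
        a=np.zeros_like(mask);cv2.fillConvexPoly(a,h,255,shift=4)
        return -np.count_nonzero(a&mask)/max(1,np.count_nonzero(a|mask))
    best=None
    for y in ([0] if DIM[n][1]==0 else np.arange(6)*np.pi/6):
        r=minimize(iou,[p0[0],p0[1],p0[2]+y],method="Nelder-Mead",options=dict(initial_simplex=np.array([p0[0],p0[1],p0[2]+y])+np.array([[0,0,0],[.015,0,0],[0,.015,0],[0,0,.3]])))
        if best is None or r.fun<best.fun:best=r
    return best.x,-best.fun
def delta(xy,z,yaw_y=None):
    """tool-frame shift to bring TCP to (xy,z), and spin (deg) to bring the closing line to world angle yaw_y"""
    o=get_obs();R=Ro.from_quat(o["tool_rot"]).as_matrix()
    d=R.T@(np.r_[xy,z]-o["position"]);s=None
    if yaw_y is not None:
        yy=np.arctan2(R[1,1],R[0,1]);s=-np.degrees((yaw_y-yy+np.pi/2)%np.pi-np.pi/2)  # tool z down
    return np.round(d,4),s
E
python3 - <<'E'
from h import *
im=cv2.imread("pics/top0.png");m=cams.camera_model("top")
g=im.astype(int);hsv=cv2.cvtColor(im,cv2.COLOR_BGR2HSV)
box=dict(strap=(138,208,180,262),wide_pipe=(195,238,222,264),foot_plate=(295,224,332,273),narrow_pipe=(357,239,376,258),square_tube=(408,213,437,263))
S=hsv[...,1];V=hsv[...,2];print(im[235,152],im[250,190],im[290,215],im[251,209],im[240,225],im[248,310],im[238,423],im[247,366])
out=im.copy()
for n,(a,b,c,d) in box.items():
    k=np.zeros(S.shape,np.uint8)
    q={'strap':(V>195),'wide_pipe':V<62,'foot_plate':V<95,'narrow_pipe':(S>110),'square_tube':(S>90)}[n]
    k[b:d,a:c]=q[b:d,a:c]*255
    cs,_=cv2.findContours(k,0,2);cc=max(cs,key=cv2.contourArea);k[:]=0;cv2.drawContours(k,[cc],-1,255,-1)
    M=cv2.moments(cc);px=(M['m10']/M['m00'],M['m01']/M['m00'])
    p0=ray(m,px,DIM[n][2]/2,0);p,i=fit(m,k,n,[p0[0],p0[1],0],0)
    print(n,np.round(p0[:2],3),np.round(p,3),round(i,2))
    cv2.polylines(out,[cv2.convexHull(proj(m,verts(n,p),0).astype(np.int32))],True,(0,255,0))
for n,px in dict(Y=[(193,145),(275,146),(276,204),(192,205)],B=[(307,146),(390,152),(387,210),(304,205)]).items():
    P=np.array([ray(m,q,.018,0)[:2] for q in px]);print(n,P.mean(0).round(3),P.round(3).tolist())
for q in [(252,229),(262,226),(273,256),(262,259)]:print('angle',ray(m,q,.0,0)[:2].round(3))
cv2.imwrite("pics/fit0.png",cv2.resize(out[130:280,130:450],None,fx=2.5,fy=2.5))
E
```

```text
[170 174 174] [157 166 164] [ 98 102 100] [59 62 60] [ 96 100  98] [69 63 61] [ 52  74 119] [51 54 53]Traceback (most recent call last):
  File "<stdin>", line 11, in <module>
ValueError: max() iterable argument is empty
```

```bash
cat > t.py <<'E'
from h import *
im=cv2.imread("pics/top0.png");m=cams.camera_model("top")
hsv=cv2.cvtColor(im,cv2.COLOR_BGR2HSV)
box=dict(strap=(138,208,180,262),wide_pipe=(195,238,222,264),foot_plate=(295,224,332,273),narrow_pipe=(357,239,376,258),square_tube=(408,213,437,263))
S=hsv[...,1];V=hsv[...,2];print(np.percentile(V[208:262,138:180],[1,10,50,80,90,95,99]))
out=im.copy()
for n,(a,b,c,d) in box.items():
    k=np.zeros(S.shape,np.uint8)
    q={'strap':(V>178)|(S<6),'wide_pipe':V<70,'foot_plate':V<95,'narrow_pipe':(S>110),'square_tube':(S>90)}[n]
    k[b:d,a:c]=q[b:d,a:c]*255
    cs,_=cv2.findContours(k,0,2)
    if not cs: print(n,'none');continue
    cc=max(cs,key=cv2.contourArea);k[:]=0;cv2.drawContours(k,[cc],-1,255,-1)
    M=cv2.moments(cc);px=(M['m10']/M['m00'],M['m01']/M['m00'])
    p0=ray(m,px,DIM[n][2]/2,0);p,i=fit(m,k,n,[p0[0],p0[1],0],0)
    print(n,np.round(p0[:2],3),np.round(p,3),round(i,2))
    cv2.polylines(out,[cv2.convexHull(proj(m,verts(n,p),0).astype(np.int32))],True,(0,255,0))
for n,px in dict(Y=[(193,145),(275,146),(276,204),(192,205)],B=[(307,146),(390,152),(387,210),(304,205)]).items():
    P=np.array([ray(m,q,.018,0)[:2] for q in px]);print(n,P.mean(0).round(3),P.round(3).tolist())
for q in [(252,229),(262,226),(273,256),(262,259)]:print('angle',ray(m,q,.0,0)[:2].round(3))
cv2.imwrite("pics/fit0.png",cv2.resize(out[130:280,130:450],None,fx=2.5,fy=2.5))
E
python3 t.py
```

```text
[121. 156. 166. 170. 190. 191. 192.]
strap [0.476 0.351] [0.476 0.35  3.652] 0.86
wide_pipe [0.435 0.207] [0.434 0.206 0.159] 0.86
foot_plate [ 0.444 -0.066] [ 0.445 -0.066  3.245] 0.94
narrow_pipe [ 0.446 -0.207] [ 0.446 -0.205  0.106] 0.75
square_tube [ 0.475 -0.358] [ 0.473 -0.355  3.102] 0.87
Y [0.644 0.149] [[0.727, 0.265], [0.726, 0.038], [0.563, 0.033], [0.558, 0.261]]
B [ 0.638 -0.16 ] [[0.727, -0.05], [0.712, -0.279], [0.55, -0.267], [0.561, -0.042]]
angle [0.497 0.098]
angle [0.505 0.071]
angle [0.424 0.04 ]
angle [0.415 0.07 ]
```

View pics/fit0.png

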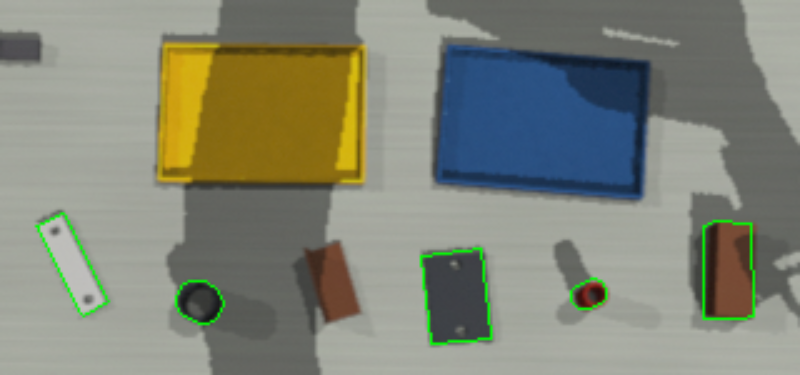

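The fits look good on all pieces except the narrow pipe, which is looser. I start with the square tube at about (0.473, -0.355).

```bash
python3 -c "
from h import *
print(delta([.473,-.355],.2,-.04+np.pi/2))"
```

```text
(array([ 0.31  , -0.1208,  0.022 ]), np.float64(23.765038932613358))
```

Emit:
servo_tool(moves=".31 -.121 .022 23.8 .087; .31 -.121 .022 23.8 .087; .31 -.121 .022 23.8 .087; .31 -.121 .022 23.8 .087; .31 -.121 .022 23.8 .087; .31 -.121 .022 23.8 .087; .31 -.121 .022 23.8 .087; .31 -.121 .022 23.8 .087; .31 -.121 .022 23.8 .087; .31 -.121 .022 23.8 .087", grip_force=30)

```text
time: 0.93
position: [0.4744, -0.353, 0.1999]
tool_rot: [1.0, -0.018, -0.001, -0.001]
ft_force: [-0.5, -0.4, -1.0]
grip_width: 0.0873
grip_force: 0.0
```

```bash
cat > look.py <<'E'
import sys
from h import *
# look.py picname obj x y yaw z0 ... : draws expected outlines on the wrist picture
m=cams.camera_model("wrist");im=cams.camera("wrist");cv2.imwrite(f"pics/{sys.argv[1]}_raw.png",im)
np.save(f"pics/{sys.argv[1]}.npy",dict(m),allow_pickle=True)
a=sys.argv[2:]
for i in range(0,len(a),5):
    p=list(map(float,a[i+1:i+4]))
    cv2.polylines(im,[cv2.convexHull(proj(m,verts(a[i],p,float(a[i+4])),1).astype(np.int32))],True,(0,255,0))
cv2.imwrite(f"pics/{sys.argv[1]}.png",im);o=get_obs();print(o["position"].round(4),o["time"],o["q"].round(2))
E
python3 look.py w1 square_tube .473 -.355 -.04 0 narrow_pipe .446 -.205 0 0
```

```text
[ 0.4733 -0.3546  0.2001] 0.9833 [-0.83  0.51  1.54 -0.    1.09  0.78]
```

View pics/w1.png

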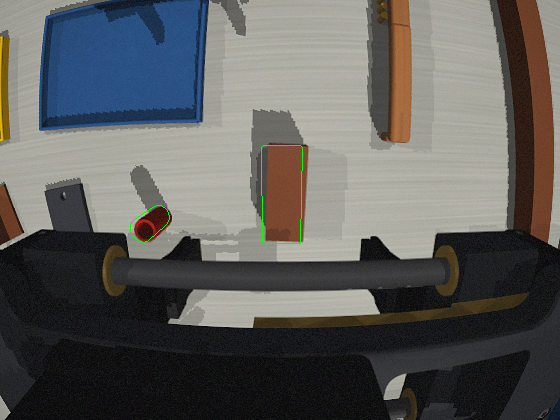

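The wrist view shows the tube at about (285,193), roughly 4 px right of its outline, with both fingers clear of it. The narrow pipe at (152,223) fits. I refine both.

```bash
cat > wf.py <<'E'
import sys
from h import *
# wf.py pic obj x0 y0 x1 y1 z0 rule px py yaw : refit in the wrist picture
def wf(pic,n,box,rule,p0,z0=0,out=None):
    im=cv2.imread(f"pics/{pic}_raw.png");m=np.load(f"pics/{pic}.npy",allow_pickle=True).item()
    hsv=cv2.cvtColor(im,cv2.COLOR_BGR2HSV).astype(int);k=np.zeros(im.shape[:2],np.uint8);a,b,c,d=box
    k[b:d,a:c]=(rule(hsv[...,0],hsv[...,1],hsv[...,2])*255)[b:d,a:c]
    cs,_=cv2.findContours(k,0,2);cc=max(cs,key=cv2.contourArea);k[:]=0;cv2.drawContours(k,[cv2.convexHull(cc)],-1,255,-1)
    p,i=fit(m,k,n,p0,1,z0);print(n,np.round(p,4),round(i,3),cv2.boundingRect(cc));return p
E
python3 - <<'E'
from wf import *
r=lambda H,S,V:S>100
p=wf('w1','square_tube',(240,120,320,255),r,[.473,-.358,0])
wf('w1','narrow_pipe',(120,190,185,250),r,[.446,-.205,0])
m=np.load('pics/w1.npy',allow_pickle=True).item()
P=np.array([ray(m,q,.018,1)[:2] for q in [(43,0),(208,0),(203,122),(40,129)]]);print(P.round(3))
y=(p[2]+np.pi/2)%np.pi
print(delta(p[:2],.012,y))
E
```

```text
square_tube [ 0.4752 -0.359  -0.078 ] 0.972 (266, 143, 42, 99)
narrow_pipe [ 0.4457 -0.2085  0.1998] 0.933 (134, 207, 38, 35)
[[ 0.751 -0.049]
 [ 0.692 -0.282]
 [ 0.553 -0.274]
 [ 0.571 -0.048]]
(array([0.0023, 0.0044, 0.1881]), np.float64(2.299717795761077))
```

Emit:
servo_tool(moves=".002 .0045 .04 2.3 .087; .002 .0045 .08 2.3 .087; .002 .0045 .12 2.3 .087; .002 .0045 .16 2.3 .087; .002 .0045 .18 2.3 .087; .002 .0045 .192 2.3 .087; .002 .0045 .192 2.3 .087; .002 .0045 .192 2.3 .03; .002 .0045 .192 2.3 .03; .002 .0045 .192 2.3 .03", grip_force=40)

```text
time: 1.82
position: [0.4758, -0.3616, 0.0106]
tool_rot: [0.999, -0.041, 0.001, 0.002]
ft_force: [-0.8, -0.2, 0.5]
grip_width: 0.0741
grip_force: 0.0
```

Emit:
servo_tool(moves="0 0 0 0 .03; 0 0 0 0 .03; 0 0 0 0 .03;0 0 0 0 .03; 0 0 -.02 0 .03; 0 0 -.06 0 .03; 0 0 -.10 0 .03; 0 0 -.10 0 .03")

```text
time: 2.48
position: [0.4784, -0.3634, 0.1153]
tool_rot: [0.999, -0.04, 0.005, 0.005]
ft_force: [1.5, -1.2, -3.3]
grip_width: 0.0395
grip_force: 40.0
```

```bash
python3 -c "
from h import *
im=cv2.imread('pics/top0.png');m=cams.camera_model('top')
h=cv2.cvtColor(im,cv2.COLOR_BGR2HSV);a=np.zeros(h.shape[:2],np.uint8);
for n,l,u,p0 in(('Y',(18,150,60),(35,255,255),(.64,.149,0)),('B',(100,110,40),(125,255,255),(.635,-.16,-.06))):
    k=cv2.inRange(h,l,u);cs,_=cv2.findContours(k,0,2);cc=max(cs,key=cv2.contourArea);k[:]=0;cv2.drawContours(k,[cv2.convexHull(cc)],-1,255,-1);print(n,fit(m,k,'tray',p0,0),cv2.minAreaRect(cc))
"
```

```text
Y (array([0.64500724, 0.1490504 , 3.1524769 ]), np.float64(0.976602023608769)) ((234.27000427246094, 174.9503173828125), (82.28256225585938, 55.331905364990234), 0.8814040422439575)
B (array([ 0.64005653, -0.16015428,  3.07155375]), np.float64(0.9578163771712159)) ((347.2724304199219, 178.2310333251953), (82.63025665283203, 55.225250244140625), 4.763641834259033)
```

```bash
python3 -c "
from h import *
print(get_obs()['position'],delta([.6455,.084],.12,.011+np.pi/2))"
```

```text
[ 0.47837005 -0.36344701  0.11528488] (array([ 0.1308, -0.4594, -0.0076]), np.float64(-5.232857966363862))
```

Emit:
servo_tool(moves=".131 -.459 -.006 -5.2 .03; .131 -.459 -.006 -5.2 .03; .131 -.459 -.006 -5.2 .03; .131 -.459 -.006 -5.2 .03; .131 -.459 -.006 -5.2 .03; .131 -.459 -.006 -5.2 .03; .131 -.459 -.006 -5.2 .03; .131 -.459 -.006 -5.2 .03; .131 -.459 -.006 -5.2 .03; .131 -.459 -.006 -5.2 .03")

```text
time: 3.32
position: [0.6203, 0.0324, 0.1124]
tool_rot: [1.0, 0.005, -0.001, -0.0]
ft_force: [0.0, -0.5, -2.7]
grip_width: 0.0397
grip_force: 40.0
```

Emit:
servo_tool(moves=".131 0 0 0 .03; 0 0 0 0 .03; 0 0 0 0 .03")

```text
time: 3.57
position: [0.6172, 0.0318, 0.1094]
tool_rot: [1.0, 0.007, -0.006, -0.001]
ft_force: [-6.9, 1.3, -6.1]
grip_width: 0.0394
grip_force: 40.0
```

```bash
python3 -c "
from h import *
print(get_obs()['position'],get_obs()['tool_rot'],delta([.6455,.084],.013,.011+np.pi/2))"
python3 look.py w2 tray .645 .149 .011 0 strap .476 .35 .51 0
```

```text
[0.61716434 0.03175993 0.10935578] [ 9.99957422e-01  6.58776202e-03 -6.44182737e-03 -5.09046650e-04] (array([ 0.0303, -0.0518,  0.096 ]), np.float64(0.12426270173916343))
[0.6155 0.0318 0.1094] 3.6167 [-0.13  0.66  1.54 -0.    0.96  1.43]
```

View pics/w2.png

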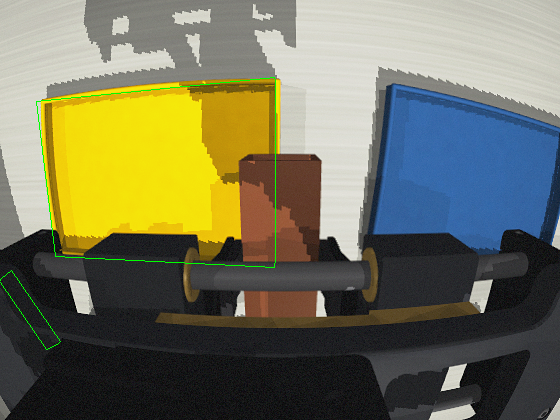

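The tray sits about 6 px right of its outline, so its centre is near y = 0.144. The tube hangs level between the fingers.

Emit:
servo_tool(moves=".03 -.052 -.003 0 .03; .03 -.052 -.003 0 .03; .03 -.052 -.003 0 .03; .03 -.052 -.003 0 .03; .03 -.052 -.003 0 .03")

```text
time: 4.03
position: [0.6486, 0.0821, 0.1157]
tool_rot: [1.0, 0.005, -0.002, 0.0]
ft_force: [0.0, 0.5, -4.4]
grip_width: 0.0391
grip_force: 40.0
```

```bash
python3 -c "
from h import *
print(get_obs()['position'],get_obs()['tool_rot'],delta([.6455,.084],.013,.011+np.pi/2))"
```

```text
[0.64856359 0.08211622 0.11567842] [ 9.99984655e-01  5.16315872e-03 -2.00252248e-03  1.48504389e-04] (array([-0.0026, -0.0019,  0.1027]), np.float64(-0.03856362906032328))
```

Emit:
servo_tool(moves="-.002 -.002 .035 0 .03; -.002 -.002 .065 0 .03; -.002 -.002 .085 0 .03; -.002 -.002 .095 0 .03; -.002 -.002 .098 0 .03; -.002 -.002 .101 0 .03; -.002 -.002 .103 0 .03; -.002 -.002 .103 0 .03; -.002 -.002 .103 0 .03")

```text
time: 4.78
position: [0.6506, 0.0832, 0.0246]
tool_rot: [1.0, 0.005, 0.003, 0.0]
ft_force: [-11.6, 0.9, 47.7]
grip_width: 0.0398
grip_force: 40.0
```

Contact came about 11 mm early. I back off and look.

Emit:
servo_tool(moves="0 0 -.02 0 .03; 0 0 -.04 0 .03; 0 0 -.05 0 .03;0 0 -.05 0 .03;0 0 -.05 0 .03")

```text
time: 5.2
position: [0.6482, 0.0836, 0.0637]
tool_rot: [1.0, 0.005, -0.0, 0.0]
ft_force: [-0.1, -0.3, -4.7]
grip_width: 0.0397
grip_force: 40.0
```

```bash
python3 -c "
from h import *
a=cams.camera('scene')[170:310,210:390];b=cams.camera('wrist');cv2.imwrite('pics/c1.png',np.hstack([cv2.resize(a,(540,420)),b[100:,150:400].copy() if 0 else cv2.resize(b[80:320,190:340],(262,420))]))
o=get_obs();print(o['position'],o['tool_rot'],o['ft_force'],o['moment'])"
```

```text
[0.64709794 0.08397026 0.06208181] [ 9.99987169e-01  4.74295666e-03 -1.77825846e-03 -5.94517378e-05] [ 0.43322071  0.25707231 -3.6677483 ] [-0.02847144  0.01685921  0.00441371]
```

View pics/c1.png

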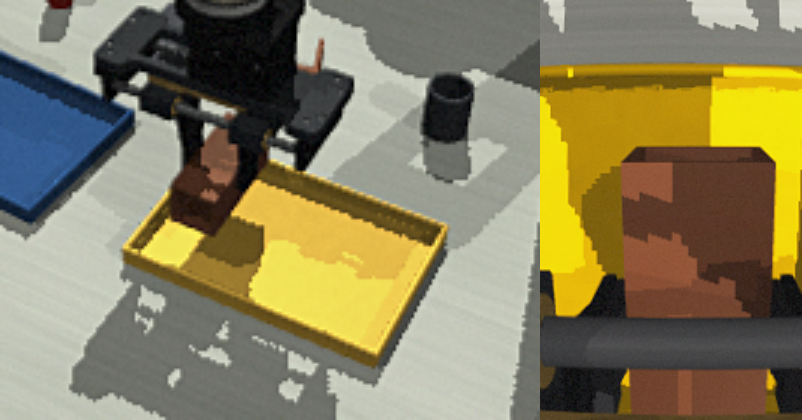

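The scene view shows the tube has pitched in the grip, far end low. I lower it with a soft grip so it levels itself on the tray floor.

Emit:
servo_tool(moves="0 0 .015 0 .03; 0 0 .028 0 .03; 0 0 .034 0 .03; 0 0 .034 0 .03", grip_force=8)

```text
time: 5.63
position: [0.646, 0.0844, 0.0263]
tool_rot: [1.0, 0.005, -0.003, -0.0]
ft_force: [-0.6, 0.2, -4.3]
grip_width: 0.0398
grip_force: 8.0
```

Emit:
servo_tool(moves="0 0 .003 0 .03; 0 0 .006 0 .03; 0 0 .009 0 .03; 0 0 .012 0 .03; 0 0 .014 0 .03; 0 0 .014 0 .03; 0 0 .014 0 .03", grip_force=5)

```text
time: 6.22
position: [0.6507, 0.0844, 0.018]
tool_rot: [1.0, 0.005, 0.002, 0.0]
ft_force: [-0.1, 0.7, 6.0]
grip_width: 0.0399
grip_force: 5.0
```

```bash
python3 -c "
from h import *
a=cams.camera('scene')[170:310,210:390];b=cams.camera('wrist');cv2.imwrite('pics/c2.png',np.hstack([cv2.resize(a,(540,420)),cv2.resize(b[80:320,190:340],(262,420))]))
o=get_obs();print(o['position'],o['tool_rot'],o['ft_force'],o['moment'])"
```

```text
[0.65068105 0.08435204 0.01795524] [9.99984479e-01 4.99467955e-03 2.46855089e-03 3.53687919e-05] [-0.02081638  0.92877076  6.12176878] [0.07229938 0.01782795 0.03917579]
```

View pics/c2.png

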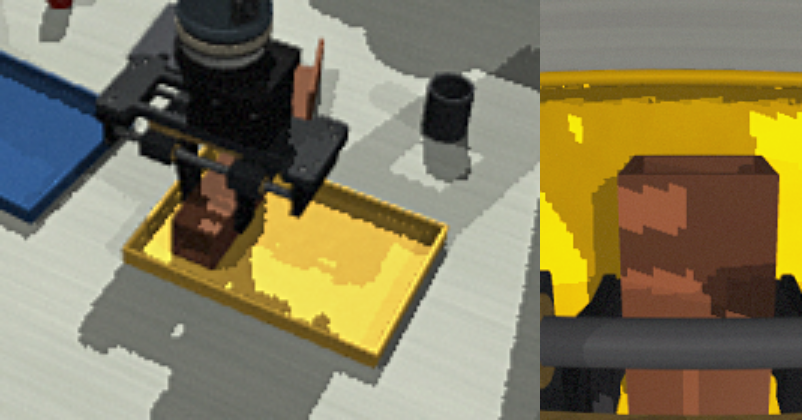

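Emit:
servo_tool(moves="0 0 .002 0 .03; 0 0 .004 0 .03; 0 0 .004 0 .03; 0 0 .004 0 .042; 0 0 .004 0 .045;0 0 .004 0 .05; 0 0 .004 0 .05; 0 0 -.02 0 .05; 0 0 -.06 0 .05; 0 0 -.1 0 .05", grip_force=3)

```text
time: 7.15
position: [0.6466, 0.0843, 0.1147]
tool_rot: [1.0, 0.005, -0.003, -0.0]
ft_force: [0.3, -0.1, -0.5]
grip_width: 0.0494
grip_force: 0.0
```

Emit:
servo_tool(moves="-.05 0 -.04 0 .087; -.1 0 -.05 0 .087; -.13 0 -.05 0 .087; -.13 0 -.05 0 .087; -.13 0 -.05 0 .087")

```text
time: 7.57
position: [0.5127, 0.0835, 0.1663]
tool_rot: [1.0, 0.005, -0.003, -0.0]
ft_force: [0.2, 0.1, 0.2]
grip_width: 0.0757
grip_force: 0.0
```

```bash
python3 look.py w3 tray .645 .144 .011 0 square_tube .65 .084 0 .003 wide_pipe .434 .206 0 0 foot_plate .445 -.066 .1 0 tray .640 -.160 -.07 0
```

```text
[0.5165 0.0832 0.1663] 7.6167 [-0.05  0.47  1.74 -0.    0.93  1.51]
```

View pics/w3.png

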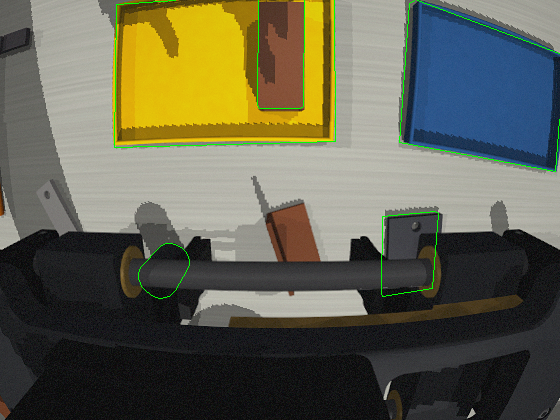

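The tube lies flat in the yellow tray, and the outlines for both trays match. Next is the foot plate.

```bash
python3 -c "
from h import *
print(delta([.445,-.066],.2,.1+np.pi/2))"
```

```text
(array([-0.0731,  0.1485, -0.0336]), np.float64(-5.141422667976186))
```

Emit:
servo_tool(moves="-.02 .04 -.034 -5.1 .087; -.04 .08 -.034 -5.1 .087; -.06 .12 -.034 -5.1 .087; -.073 .148 -.034 -5.1 .087; -.073 .148 -.034 -5.1 .087; -.073 .148 -.034 -5.1 .087; -.073 .148 -.034 -5.1 .087", grip_force=60)

```text
time: 8.2
position: [0.4485, -0.0664, 0.1997]
tool_rot: [0.999, 0.048, 0.001, -0.0]
ft_force: [0.8, 0.4, -0.6]
grip_width: 0.0869
grip_force: 0.0
```

```bash
python3 look.py w4 foot_plate .445 -.066 .1 0 narrow_pipe .4457 -.2085 0 0 tray .640 -.160 -.07 0; python3 - <<'E'
from wf import *
p=wf('w4','foot_plate',(215,130,340,245),lambda H,S,V:(V<95),[.445,-.066,.1])
print(delta(p[:2],.004,(p[2]+np.pi/2)%np.pi))
E
```

```text
[ 0.4484 -0.0656  0.1996] 8.25 [-0.39  0.33  1.88  0.    0.93  1.08]
foot_plate [ 0.4451 -0.0689  0.0784] 0.979 (251, 150, 62, 85)
(array([-0.0037,  0.0031,  0.1956]), np.float64(1.1634594022467781))
```

View pics/w4.png

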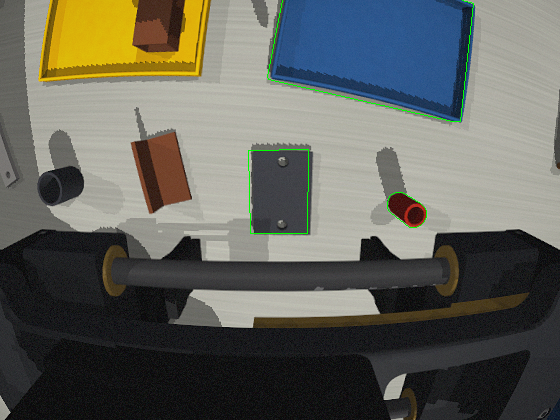

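Emit:
servo_tool(moves="-.004 .003 .04 1.2 .087; -.004 .003 .08 1.2 .087; -.004 .003 .12 1.2 .087; -.004 .003 .16 1.2 .087; -.004 .003 .18 1.2 .087; -.004 .003 .19 1.2 .087; -.004 .003 .194 1.2 .087; -.004 .003 .194 1.2 .087; -.004 .003 .194 1.2 .087; -.004 .003 .194 1.2 .087")

```text
time: 9.08
position: [0.4444, -0.0688, 0.0065]
tool_rot: [0.999, 0.04, 0.001, 0.0]
ft_force: [-0.4, 0.5, -0.5]
grip_width: 0.0873
grip_force: 0.0
```

Emit:
servo_tool(moves="0 0 .003 0 .087; 0 0 .003 0 .06; 0 0 .003 0 .05; 0 0 .003 0 .05; 0 0 .003 0 .05; 0 0 .003 0 .05; 0 0 .003 0 .05")

```text
time: 9.67
position: [0.4435, -0.0692, 0.003]
tool_rot: [0.999, 0.039, 0.0, 0.0]
ft_force: [-0.8, -0.9, 3.4]
grip_width: 0.0637
grip_force: 60.0
```

Emit:
servo_tool(moves="0 0 -.005 0 .05; 0 0 -.015 0 .05; 0 0 -.03 0 .05; 0 0 -.05 0 .05; 0 0 -.07 0 .05; 0 0 -.085 0 .05; 0 0 -.09 0 .05; 0 0 -.09 0 .05")

```text
time: 10.33
position: [0.4438, -0.0692, 0.0938]
tool_rot: [0.999, 0.039, 0.001, 0.001]
ft_force: [-0.4, -0.6, -3.0]
grip_width: 0.0637
grip_force: 60.0
```

```bash
python3 -c "
from h import *
print(get_obs()['position'],delta([.64,-.162],.095,-.07+np.pi/2))"
```

```text
[ 0.44384508 -0.06924892  0.0937889 ] (array([ 0.1883,  0.1078, -0.0007]), np.float64(8.488027439843071))
```

Emit:
servo_tool(moves=".01 .006 0 0 .05; .03 .017 0 1 .05; .055 .032 0 2 .05; .08 .046 0 4 .05; .105 .06 0 6 .05; .13 .075 0 8 .05; .155 .089 0 8.5 .05; .175 .1 0 8.5 .05; .188 .108 0 8.5 .05; .188 .108 0 8.5 .05")

```text
time: 11.17
position: [0.642, -0.164, 0.0908]
tool_rot: [0.999, -0.035, 0.001, 0.001]
ft_force: [1.1, -0.3, -3.3]
grip_width: 0.0637
grip_force: 60.0
```

```bash
python3 look.py w5 tray .640 -.162 -.07 0 foot_plate .64 -.162 -.07 .09; python3 -c "
from h import *
print(delta([.64,-.162],.008,-.07+np.pi/2))"
```

```text
[ 0.6393 -0.1625  0.0906] 11.2167 [-0.42  0.73  1.44 -0.    0.97  1.22]
(array([ 0.0008, -0.0005,  0.0826]), np.float64(-0.0449650133562547))
```

View pics/w5.png

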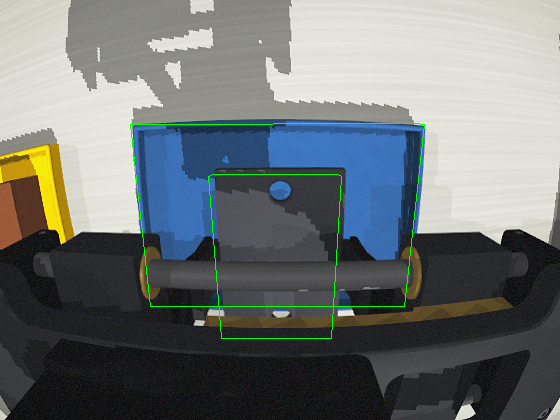

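The plate is held nearly level over the blue tray, centred at x ≈ 279. I set it down.

Emit:
servo_tool(moves=".001 -.001 .02 0 .05; .001 -.001 .045 0 .05; .001 -.001 .062 0 .05; .001 -.001 .072 0 .05; .001 -.001 .077 0 .05; .001 -.001 .080 0 .05; .001 -.001 .082 0 .05; .001 -.001 .082 0 .05; .001 -.001 .082 0 .05")

```text
time: 11.97
position: [0.6409, -0.1614, 0.0117]
tool_rot: [0.999, -0.035, 0.001, 0.0]
ft_force: [-0.5, 0.3, -3.1]
grip_width: 0.0638
grip_force: 60.0
```

Emit:
servo_tool(moves="0 0 .002 0 .05; 0 0 .004 0 .05; 0 0 .005 0 .05; 0 0 .006 0 .05; 0 0 .006 0 .05; 0 0 .006 0 .05", grip_force=10)

```text
time: 12.47
position: [0.6405, -0.1613, 0.0061]
tool_rot: [0.999, -0.035, 0.0, 0.0]
ft_force: [-2.3, 1.6, 6.4]
grip_width: 0.0646
grip_force: 10.0
```

Emit:
servo_tool(moves="0 0 0 0 .066; 0 0 0 0 .072; 0 0 0 0 .076; 0 0 -.02 0 .076; 0 0 -.06 0 .076; 0 0 -.1 0 .08; -.02 0 -.14 0 .087; -.04 0 -.18 0 .087; -.04 0 -.18 0 .087; -.04 0 -.18 0 .087")

```text
time: 13.3
position: [0.6014, -0.1591, 0.1882]
tool_rot: [0.999, -0.035, 0.003, 0.001]
ft_force: [0.8, -0.2, -1.0]
grip_width: 0.0865
grip_force: 0.0
```

```bash
python3 look.py w6; python3 - <<'E'
from wf import *
p=wf('w6','foot_plate',(200,100,360,240),lambda H,S,V:(S<90)&(V<110),[.64,-.162,-.07],.003)
print(delta([.434,.206],.2,np.pi/2))
im=cv2.imread('pics/w6_raw.png');m=np.load('pics/w6.npy',allow_pickle=True).item()
for n,p,z in(('foot_plate',p,.003),('tray',[.64,-.162,-.07],0)):cv2.polylines(im,[cv2.convexHull(proj(m,verts(n,p,z),1).astype(np.int32))],True,(0,255,0))
cv2.imwrite('pics/w6.png',im)
E
```

```text
[ 0.6009 -0.1587  0.1859] 13.35 [-0.44  0.56  1.48  0.    1.09  1.2 ]
foot_plate [ 0.6417 -0.1616 -0.0699] 0.998 (248, 111, 63, 90)
(array([-0.1921, -0.352 , -0.015 ]), np.float64(-4.043343940701631))
```

View pics/w6.png

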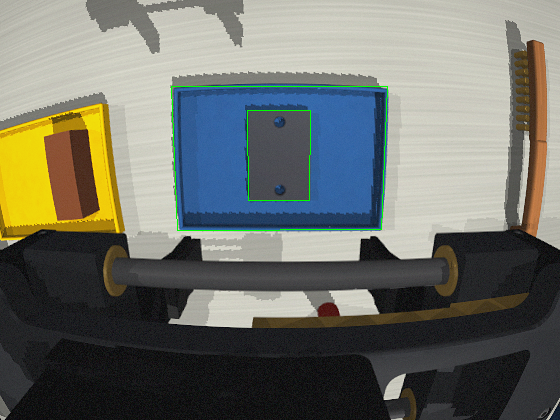

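The plate lies flat and centred in the blue tray, at (0.6417, -0.1616). Next is the wide pipe.

Emit:
servo_tool(moves="-.192 -.352 -.015 -4 .087; -.192 -.352 -.015 -4 .087; -.192 -.352 -.015 -4 .087; -.192 -.352 -.015 -4 .087; -.192 -.352 -.015 -4 .087; -.192 -.352 -.015 -4 .087; -.192 -.352 -.015 -4 .087; -.192 -.352 -.015 -4 .087; -.192 -.352 -.015 -4 .087; -.192 -.352 -.015 -4 .087", grip_force=50)

```text
time: 14.18
position: [0.4306, 0.209, 0.1976]
tool_rot: [1.0, 0.001, -0.003, 0.0]
ft_force: [-0.0, -0.7, -0.9]
grip_width: 0.0868
grip_force: 0.0
```

Emit:
servo_tool(moves="0 0 0 0 .087; 0 0 0 0 .087")

```text
time: 14.35
position: [0.4325, 0.2074, 0.198]
tool_rot: [1.0, 0.002, -0.002, 0.0]
ft_force: [0.6, -0.5, 0.4]
grip_width: 0.0871
grip_force: 0.0
```

```bash
python3 look.py w7; python3 - <<'E'
from wf import *
p=wf('w7','wide_pipe',(215,130,340,245),lambda H,S,V:(V<75),[.434,.206,0])
print(delta(p[:2],.012,np.pi/2))
im=cv2.imread('pics/w7_raw.png');m=np.load('pics/w7.npy',allow_pickle=True).item()
for n,p,z in(('wide_pipe',p,0),('strap',[.476,.35,.51],0)):cv2.polylines(im,[cv2.convexHull(proj(m,verts(n,p,z),1).astype(np.int32))],True,(0,255,0))
cv2.imwrite('pics/w7.png',im)
E
```

```text
[0.4333 0.2065 0.1982] 14.4 [ 0.21  0.37  1.81 -0.    0.96  1.78]
wide_pipe [0.437  0.2068 0.1689] 0.937 (259, 168, 43, 47)
(array([ 0.0041, -0.0006,  0.1862]), np.float64(0.07160616228114629))
```

View pics/w7.png

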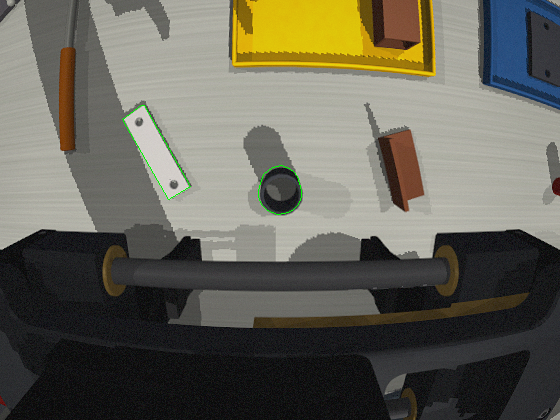

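The outline sits on the wide pipe at (280,190) and on the strap. I descend and grip.

Emit:
servo_tool(moves=".003 -.0005 .04 0 .087; .003 -.0005 .08 0 .087; .003 -.0005 .12 0 .087; .003 -.0005 .155 0 .087; .003 -.0005 .175 0 .087; .003 -.0005 .188 0 .087; .003 -.0005 .188 0 .087; .003 -.0005 .188 0 .087; .003 -.0005 .188 0 .06; .003 -.0005 .188 0 .03")

```text
time: 15.23
position: [0.4377, 0.2065, 0.0126]
tool_rot: [1.0, -0.001, 0.001, -0.0]
ft_force: [-0.4, -0.1, 0.3]
grip_width: 0.0804
grip_force: 0.0
```

Emit:
servo_tool(moves="0 0 0 0 .03; 0 0 0 0 .03; 0 0 0 0 .03; 0 0 0 0 .03; 0 0 0 0 .03")

```text
time: 15.65
position: [0.4367, 0.2069, 0.0121]
tool_rot: [1.0, -0.0, 0.0, -0.0]
ft_force: [0.2, -0.1, -0.3]
grip_width: 0.0481
grip_force: 0.0
```

Emit:
servo_tool(moves="0 0 -.005 0 .03; 0 0 -.015 0 .03; 0 0 -.03 0 .03; 0 0 -.05 0 .03; 0 0 -.07 0 .03; 0 0 -.09 0 .03; 0 0 -.1 0 .03; 0 0 -.1 0 .03;0 0 -.1 0 .03")

```text
time: 16.4
position: [0.4367, 0.2068, 0.1126]
tool_rot: [1.0, -0.0, 0.001, -0.0]
ft_force: [0.4, 0.7, -2.7]
grip_width: 0.0415
grip_force: 50.0
```

```bash
python3 -c "
from h import *
print(get_obs()['position'],delta([.6417,-.1616],.11,-.07+np.pi/2))"
```

```text
[0.43667491 0.20683394 0.11260887] (array([0.2051, 0.3684, 0.0028]), np.float64(3.992005205544614))
```

Emit:
servo_tool(moves=".015 .027 0 4 .03; .035 .062 0 4 .03; .055 .098 0 4 .03; .075 .135 0 4 .03; .095 .171 0 4 .03; .115 .207 0 4 .03; .135 .243 0 4 .03; .155 .278 0 4 .03; .175 .314 0 4 .03; .192 .345 0 4 .03")

```text
time: 17.23
position: [0.6285, -0.1409, 0.11]
tool_rot: [0.999, -0.036, -0.001, -0.0]
ft_force: [0.9, -0.1, -2.7]
grip_width: 0.0412
grip_force: 50.0
```

Emit:
servo_tool(moves=".007 .012 0 0 .03; .0125 .0225 0 0 .03; .0125 .0225 0 0 .03; .0125 .0225 0 0 .03; .0125 .0225 0 0 .03")

```text
time: 17.65
position: [0.6377, -0.1595, 0.111]
tool_rot: [0.999, -0.034, -0.002, -0.001]
ft_force: [0.4, -0.0, -2.0]
grip_width: 0.0413
grip_force: 50.0
```

```bash
python3 look.py w8 foot_plate .6417 -.1616 -.07 .003 wide_pipe .6417 -.1616 0 .096;python3 -c "
from h import *
print(delta([.6417,-.1616],.035,-.07+np.pi/2))"
```

```text
[ 0.6379 -0.1594  0.1112] 17.7 [-0.41  0.7   1.44  0.    1.01  1.22]
(array([0.0041, 0.002 , 0.0762]), np.float64(0.08199950704304629))
```

View pics/w8.png

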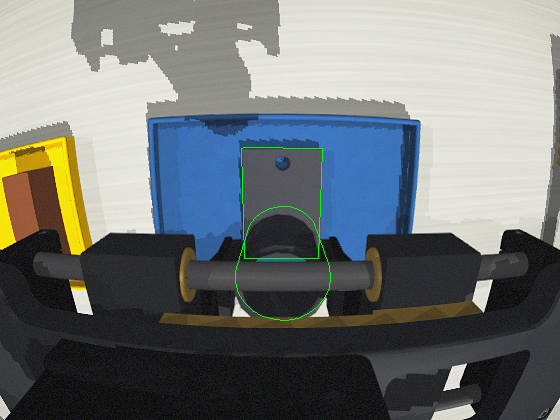

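The pipe hangs upright between the fingers above the plate. I lower it.

Emit:
servo_tool(moves=".002 .001 .02 0 .03; .004 .002 .045 0 .03; .004 .002 .065 0 .03; .004 .002 .073 0 .03; .004 .002 .076 0 .03; .004 .002 .078 0 .03; .004 .002 .078 0 .03; .004 .002 .078 0 .03")

```text
time: 18.37
position: [0.6441, -0.164, 0.0351]
tool_rot: [0.999, -0.035, 0.001, 0.0]
ft_force: [0.4, -1.0, -1.3]
grip_width: 0.0414
grip_force: 50.0
```

Emit:
servo_tool(moves="0 0 .002 0 .03; 0 0 .004 0 .03; 0 0 .004 0 .03; 0 0 .004 0 .03", grip_force=15)

```text
time: 18.7
position: [0.6431, -0.164, 0.0299]
tool_rot: [0.999, -0.035, 0.0, 0.0]
ft_force: [0.7, -0.0, -1.9]
grip_width: 0.0419
grip_force: 15.0
```

Emit:
servo_tool(moves="-.001 -.002 .002 0 .03; -.001 -.002 .004 0 .03; -.001 -.002 .004 0 .03; -.001 -.002 .004 0 .03")

```text
time: 19.03
position: [0.6424, -0.1617, 0.0268]
tool_rot: [0.999, -0.035, 0.0, -0.0]
ft_force: [-1.4, 0.4, 4.9]
grip_width: 0.0416
grip_force: 15.0
```

Emit:
servo_tool(moves="0 0 0 0 .03; 0 0 .0005 0 .03; 0 0 .0005 0 .044; 0 0 .0005 0 .048; 0 0 .0005 0 .06; 0 0 .0005 0 .075; 0 0 .0005 0 .087; 0 0 -.03 0 .087; 0 0 -.07 0 .087; 0 0 -.11 0 .087", grip_force=4)

```text
time: 19.87
position: [0.6412, -0.1615, 0.1353]
tool_rot: [0.999, -0.035, -0.002, -0.001]
ft_force: [-0.2, -0.3, 0.5]
grip_width: 0.0802
grip_force: 0.0
```

Emit:
servo_tool(moves="-.04 0 -.03 0 .087; -.04 0 -.06 0 .087; -.04 0 -.06 0 .087; -.04 0 -.06 0 .087")

```text
time: 20.2
position: [0.6034, -0.1597, 0.1986]
tool_rot: [0.999, -0.035, 0.003, 0.001]
ft_force: [-0.9, 0.2, 0.1]
grip_width: 0.0866
grip_force: 0.0
```

```bash
python3 look.py w9; python3 - <<'E'
from wf import *
im=cv2.imread('pics/w9_raw.png');print(im[[140,150,160,170,180,195],[280]*6].tolist())
p=wf('w9','wide_pipe',(200,100,360,240),lambda H,S,V:(V<60)&(S<90),[.642,-.162,0],.011)
p=wf('w9','foot_plate',(200,100,360,240),lambda H,S,V:(S<90)&(V<110),[.64,-.162,-.07],.003)
print(delta([.4457,-.2085],.2,np.pi/2))
E
```

```text
[ 0.6027 -0.1593  0.1967] 20.25 [-0.44  0.55  1.46  0.    1.12  1.2 ]
[[95, 88, 88], [42, 36, 39], [38, 37, 35], [36, 32, 35], [89, 80, 77], [58, 55, 53]]
wide_pipe [ 0.6446 -0.1614  0.4341] 0.656 (261, 143, 37, 37)
foot_plate [ 0.6421 -0.1618  3.0676] 0.992 (249, 113, 61, 87)
(array([-0.1531,  0.0602, -0.0036]), np.float64(-4.038544776486673))
```

Emit:
servo_tool(moves="-.153 .06 -.003 -4 .087; -.153 .06 -.003 -4 .087; -.153 .06 -.003 -4 .087; -.153 .06 -.003 -4 .087; -.153 .06 -.003 -4 .087; -.153 .06 -.003 -4 .087; -.153 .06 -.003 -4 .087", grip_force=45)

```text
time: 20.83
position: [0.4462, -0.2085, 0.198]
tool_rot: [1.0, -0.001, -0.0, -0.0]
ft_force: [1.0, 0.4, 0.8]
grip_width: 0.0872
grip_force: 0.0
```

```bash
python3 look.py w10; python3 - <<'E'
from wf import *
p=wf('w10','narrow_pipe',(215,120,340,245),lambda H,S,V:(S>110),[.4457,-.2085,0])
print(delta(p[:2],.012,np.pi/2))
E
```

```text
[ 0.4467 -0.2084  0.1982] 20.8833 [-0.66  0.39  1.78  0.    0.97  0.91]
narrow_pipe [ 0.4457 -0.2086  0.2277] 0.905 (267, 178, 27, 35)
(array([-0.0011,  0.0002,  0.1862]), np.float64(-0.013701176008947111))
```

Emit:
servo_tool(moves="-.001 0 .04 0 .087; -.001 0 .08 0 .087; -.001 0 .12 0 .087; -.001 0 .155 0 .087; -.001 0 .175 0 .07; -.001 0 .184 0 .05; -.001 0 .184 0 .02; -.001 0 .184 0 .02; -.001 0 .184 0 .02; -.001 0 .184 0 .02")

```text
time: 21.72
position: [0.4458, -0.2088, 0.0162]
tool_rot: [1.0, 0.0, 0.001, 0.001]
ft_force: [-0.2, -0.3, -0.8]
grip_width: 0.0546
grip_force: 0.0
```

Emit:
servo_tool(moves="0 0 0 0 .02; 0 0 0 0 .02; 0 0 0 0 .02; 0 0 0 0 .02; 0 0 0 0 .02; 0 0 0 0 .02; 0 0 0 0 .02; 0 0 0 0 .02")

```text
time: 22.38
position: [0.4447, -0.2083, 0.0152]
tool_rot: [1.0, -0.0, 0.0, 0.0]
ft_force: [-0.4, -0.1, 5.5]
grip_width: 0.0258
grip_force: 45.0
```

Emit:
servo_tool(moves="0 0 -.005 0 .02; 0 0 -.015 0 .02; 0 0 -.03 0 .02; 0 0 -.05 0 .02; 0 0 -.07 0 .02; 0 0 -.09 0 .02; 0 0 -.1 0 .02; 0 0 -.1 0 .02")

```text
time: 23.05
position: [0.4458, -0.209, 0.1174]
tool_rot: [1.0, -0.0, 0.002, 0.002]
ft_force: [1.0, -0.0, -1.0]
grip_width: 0.0259
grip_force: 45.0
```

```bash
python3 -c "
from h import *
print(get_obs()['position'],delta([.645,.146],.115,.011+np.pi/2))"
```

```text
[ 0.44575928 -0.20899734  0.11737566] (array([ 0.1991, -0.3551,  0.0021]), np.float64(-0.645678584466636))
```

Emit:
servo_tool(moves=".015 -.027 0 0 .02; .035 -.062 0 0 .02; .055 -.098 0 0 .02; .075 -.135 0 -.6 .02; .095 -.171 0 -.6 .02; .115 -.207 0 -.6 .02; .135 -.243 0 -.6 .02; .155 -.278 0 -.6 .02; .175 -.314 0 -.6 .02; .19 -.34 0 -.6 .02")

```text
time: 23.88
position: [0.6351, 0.1352, 0.1138]
tool_rot: [1.0, 0.006, -0.0, -0.0]
ft_force: [1.5, 0.3, -0.6]
grip_width: 0.0257
grip_force: 45.0
```

Emit:
servo_tool(moves=".009 -.015 0 0 .02; .009 -.015 0 0 .02; .009 -.015 0 0 .02; .009 -.015 0 0 .02")

```text
time: 24.22
position: [0.642, 0.1461, 0.1137]
tool_rot: [1.0, 0.005, -0.002, 0.0]
ft_force: [-0.1, -0.3, -0.7]
grip_width: 0.0263
grip_force: 45.0
```

```bash
python3 -c "
from h import *
print(get_obs()['position'],delta([.645,.146],.018,.011+np.pi/2))"
```

```text
[0.64202857 0.14610914 0.11368468] (array([0.0033, 0.0001, 0.0957]), np.float64(-0.056938961751748125))
```

Emit:
servo_tool(moves=".003 0 .025 0 .02; .003 0 .055 0 .02; .003 0 .075 0 .02; .003 0 .085 0 .02; .003 0 .09 0 .02; .003 0 .092 0 .02; .003 0 .092 0 .02; .003 0 .092 0 .02")

```text
time: 24.88
position: [0.6476, 0.1466, 0.0241]
tool_rot: [1.0, 0.005, 0.001, -0.0]
ft_force: [1.2, 0.8, -1.5]
grip_width: 0.026
grip_force: 45.0
```

Emit:
servo_tool(moves="0 0 .001 0 .02; 0 0 .002 0 .02; 0 0 .002 0 .02; 0 0 .002 0 .02", grip_force=15)

```text
time: 25.22
position: [0.6467, 0.147, 0.0212]
tool_rot: [1.0, 0.005, 0.0, -0.0]
ft_force: [-0.8, -0.3, -1.1]
grip_width: 0.0266
grip_force: 15.0
```

Emit:
servo_tool(moves="0 0 .001 0 .02; 0 0 .002 0 .02; 0 0 .003 0 .02; 0 0 .0035 0 .02; 0 0 .0035 0 .02; 0 0 .0035 0 .02")

```text
time: 25.72
position: [0.6466, 0.1469, 0.0183]
tool_rot: [1.0, 0.005, 0.0, -0.0]
ft_force: [-1.9, 0.5, 5.4]
grip_width: 0.0269
grip_force: 15.0
```

Contact on the tray floor. I release, lift and go to the strap.

Emit:
servo_tool(moves="0 0 0 0 .02; 0 0 0 0 .029; 0 0 0 0 .033; 0 0 0 0 .037; 0 0 0 0 .037; 0 0 -.02 0 .037; 0 0 -.06 0 .037; 0 0 -.1 0 .037; 0 0 -.14 0 .05; 0 0 -.18 0 .087", grip_force=4)

```text
time: 26.55
position: [0.6462, 0.1468, 0.1986]
tool_rot: [1.0, 0.005, -0.0, -0.0]
ft_force: [0.7, -0.3, 0.4]
grip_width: 0.0437
grip_force: 0.0
```

```bash
python3 -c "
from h import *
print(get_obs()['position'],delta([.475,.35],.2,.51+np.pi/2))"
```

```text
[0.64616987 0.14680525 0.1985832 ] (array([-0.1691, -0.2049, -0.0013]), np.float64(-28.65228169929348))
```

Emit:
servo_tool(moves="-.169 -.205 -.001 -28.7 .087; -.169 -.205 -.001 -28.7 .087; -.169 -.205 -.001 -28.7 .087; -.169 -.205 -.001 -28.7 .087; -.169 -.205 -.001 -28.7 .087; -.169 -.205 -.001 -28.7 .087; -.169 -.205 -.001 -28.7 .087; -.169 -.205 -.001 -28.7 .087; -.169 -.205 -.001 -28.7 .087; -.169 -.205 -.001 -28.7 .087", grip_force=60)

```text
time: 27.38
position: [0.4763, 0.3497, 0.1982]
tool_rot: [0.968, 0.253, 0.0, 0.0]
ft_force: [0.3, 0.4, 0.2]
grip_width: 0.087
grip_force: 0.0
```

```bash
python3 look.py w11; python3 - <<'E'
from wf import *
im=cv2.imread('pics/w11_raw.png')
for t in (178,184):
    p=wf('w11','strap',(220,110,340,243),lambda H,S,V:(V>t)&(S<12),[.475,.35,.51])
print(p,delta(p[:2],.004,(p[2]+np.pi/2)%np.pi))
m=np.load('pics/w11.npy',allow_pickle=True).item()
cv2.polylines(im,[cv2.convexHull(proj(m,verts('strap',p,0),1).astype(np.int32))],True,(0,255,0));print(proj(m,verts('strap',p,0),1)[4:].round(),im[100:240:10,240].max(1),im[190,200:350:10].max(1))
E
```

```text
[0.4766 0.3494 0.1982] 27.4333 [ 0.44  0.51  1.55 -0.    1.08  1.51]
strap [0.4757 0.3481 0.5038] 0.984 (267, 141, 28, 97)
strap [0.4757 0.3481 0.5038] 0.984 (267, 141, 28, 97)
[0.47573924 0.34811159 0.50375188] (array([-0.0015,  0.0006,  0.1942]), np.float64(0.33976767242274286))
[[267. 141.]
 [267. 238.]
 [293. 238.]
 [294. 141.]] [101 149 181 156 175 173 173 171 145 142 143 142 143 143] [105  72  73  73 142 152 173 208 207 208 172 170 171 168 173]
```

Emit:
servo_tool(moves="-.001 .001 .04 .3 .08; -.001 .001 .08 .3 .07; -.001 .001 .12 .3 .06; -.001 .001 .16 .3 .055; -.001 .001 .18 .3 .05; -.001 .001 .19 .3 .05; -.001 .001 .193 .3 .05; -.001 .001 .193 .3 .05; -.001 .001 .193 .3 .05; -.001 .001 .193 .3 .05")

```text
time: 28.27
position: [0.4768, 0.3493, 0.0072]
tool_rot: [0.968, 0.25, 0.002, -0.0]
ft_force: [-0.7, 0.2, -0.4]
grip_width: 0.0502
grip_force: 0.0
```

Emit:
servo_tool(moves="0 0 .002 0 .05; 0 0 .002 0 .04; 0 0 .002 0 .02; 0 0 .002 0 .02; 0 0 .002 0 .02; 0 0 .002 0 .02; 0 0 .002 0 .02; 0 0 .002 0 .02")

```text
time: 28.93
position: [0.4752, 0.3489, 0.0035]
tool_rot: [0.968, 0.25, 0.0, -0.0]
ft_force: [-0.1, -0.5, 2.9]
grip_width: 0.0286
grip_force: 60.0
```

Emit:
servo_tool(moves="0 0 -.003 0 .02; 0 0 -.01 0 .02; 0 0 -.02 0 .02; 0 0 -.035 0 .02; 0 0 -.055 0 .02; 0 0 -.075 0 .02; 0 0 -.09 0 .02; 0 0 -.1 0 .02; 0 0 -.1 0 .02")

```text
time: 29.68
position: [0.4767, 0.3496, 0.1062]
tool_rot: [0.968, 0.25, 0.003, -0.001]
ft_force: [1.0, -0.1, -1.1]
grip_width: 0.0287
grip_force: 60.0
```

```bash
python3 -c "
from h import *
print(get_obs()['position'],delta([.645,.208],.105,.011+np.pi/2))"
```

```text
[0.47665221 0.34957834 0.10615303] (array([0.0787, 0.2054, 0.0016]), np.float64(28.350028710721585))
```

Emit:
servo_tool(moves=".005 .012 0 2 .02; .014 .036 0 6 .02; .023 .06 0 10 .02; .032 .084 0 14 .02; .042 .11 0 18 .02; .051 .134 0 22 .02; .06 .158 0 25 .02; .069 .18 0 28 .02; .076 .198 0 28.4 .02; .079 .205 0 28.4 .02")

```text
time: 30.52
position: [0.646, 0.2043, 0.1016]
tool_rot: [1.0, 0.003, 0.0, 0.001]
ft_force: [1.5, -0.4, -1.5]
grip_width: 0.0287
grip_force: 60.0
```

Emit:
servo_tool(moves="0 0 0 0 .02; 0 0 0 0 .02; 0 0 0 0 .02")

```text
time: 30.77
position: [0.6418, 0.2083, 0.1024]
tool_rot: [1.0, 0.005, -0.002, -0.0]
ft_force: [-0.4, 0.0, -1.8]
grip_width: 0.0288
grip_force: 60.0
```

```bash
python3 -c "
from h import *
print(get_obs()['position'],delta([.645,.208],.0065,.011+np.pi/2))"
python3 look.py w12 tray .645 .144 .011 0 narrow_pipe .645 .146 0 .003 square_tube .648 .084 0 .003 strap .645 .208 .011 .1
```

```text
[0.64179125 0.2082996  0.10237907] (array([0.0035, 0.0003, 0.0959]), np.float64(-0.02788462856333005))
[0.6419 0.2086 0.1027] 30.8167 [0.15 0.73 1.39 0.   1.02 1.71]
```

View pics/w12.png

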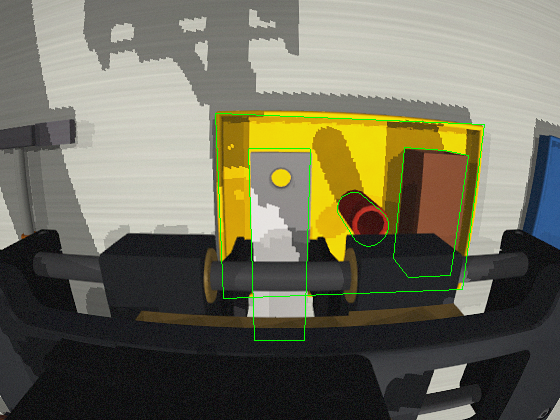

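The strap is held level at the left of the yellow tray. The narrow pipe stands at about (365,215) and the tube lies at (435,205), so the space is clear.

Emit:
servo_tool(moves=".003 0 .025 0 .02; .003 0 .055 0 .02; .003 0 .075 0 .02; .003 0 .085 0 .02; .003 0 .09 0 .02; .003 0 .092 0 .02; .003 0 .092 0 .02; .003 0 .092 0 .02")

```text
time: 31.48
position: [0.6476, 0.2082, 0.0127]
tool_rot: [1.0, 0.005, 0.001, -0.0]
ft_force: [0.1, 0.4, -1.7]
grip_width: 0.0286
grip_force: 60.0
```

Emit:
servo_tool(moves="0 0 .001 0 .02; 0 0 .002 0 .02; 0 0 .003 0 .02; 0 0 .004 0 .02; 0 0 .004 0 .02; 0 0 .004 0 .02", grip_force=12)

```text
time: 31.98
position: [0.6465, 0.2077, 0.0072]
tool_rot: [1.0, 0.005, -0.0, 0.0]
ft_force: [-0.4, -0.1, -1.2]
grip_width: 0.0296
grip_force: 12.0
```

Emit:
servo_tool(moves="0 0 .001 0 .02; 0 0 .0015 0 .02; 0 0 .0015 0 .02; 0 0 .0015 0 .02")

```text
time: 32.32
position: [0.6468, 0.2077, 0.0065]
tool_rot: [1.0, 0.005, 0.0, 0.0]
ft_force: [-1.7, 0.1, 5.7]
grip_width: 0.0294
grip_force: 12.0
```

Emit:
servo_tool(moves="0 0 0 0 .02; 0 0 0 0 .033; 0 0 0 0 .038; 0 0 0 0 .04; 0 0 0 0 .04; 0 0 -.02 0 .04; 0 0 -.06 0 .04; 0 0 -.1 0 .04; -.03 0 -.14 0 .04; -.06 0 -.18 0 .06", grip_force=4)

```text
time: 33.15
position: [0.5975, 0.2071, 0.1741]
tool_rot: [1.0, 0.005, 0.001, -0.0]
ft_force: [-0.1, -0.4, 0.3]
grip_width: 0.0421
grip_force: 0.0
```

Emit:
servo_tool(moves="-.03 .06 0 0 .06; -.03 .1 0 0 .06; -.03 .14 0 0 .06; -.03 .18 -.02 0 .06; -.03 .2 -.02 0 .06; -.03 .2 -.02 0 .06; -.03 .2 -.02 0 .06; -.03 .2 -.02 0 .06")

```text
time: 33.82
position: [0.5682, 0.0071, 0.1922]
tool_rot: [1.0, 0.004, -0.0, -0.0]
ft_force: [-0.2, -0.5, -0.2]
grip_width: 0.06
grip_force: 0.0
```

```bash
python3 look.py w13; python3 - <<'E'
from wf import *
im=cv2.imread('pics/w13_raw.png');m=np.load('pics/w13.npy',allow_pickle=True).item()
hsv=cv2.cvtColor(im,cv2.COLOR_BGR2HSV)
for n,p,z in(('strap',[.646,.208,.011],.003),('narrow_pipe',[.646,.147,0],.003),('square_tube',[.648,.084,0],.003),('wide_pipe',[.642,-.1616,0],.011),('foot_plate',[.642,-.1618,-.07],.003)):
    h=cv2.convexHull(proj(m,verts(n,p,z),1).astype(np.int32));b=cv2.boundingRect(h);a=np.zeros(im.shape[:2],np.uint8);cv2.fillConvexPoly(a,h,255);print(n,b,np.median(hsv[a>0],axis=0))
    bx=(b[0]-18,max(0,b[1]-18),b[0]+b[2]+18,min(238,b[1]+b[3]+18))
    r={'strap':lambda H,S,V:S<60,'narrow_pipe':lambda H,S,V:((H<8)|(H>172))&(S>80),'square_tube':lambda H,S,V:(H<14)&(S>60),'wide_pipe':lambda H,S,V:(V<62)&(S<90),'foot_plate':lambda H,S,V:(S<90)&(V<110)}[n]
    try: wf('w13',n,bx,r,p,z)
    except Exception as e: print(n,e)
E
```

```text
[0.5681 0.0079 0.192 ] 33.8667 [-0.18  0.49  1.61  0.    1.04  1.38]
strap (95, 77, 29, 97) [ 15.   7. 231.]
strap [0.6485 0.2085 3.1476] 0.982 (96, 76, 27, 96)
narrow_pipe (123, 108, 44, 29) [  3. 209. 128.]
narrow_pipe [0.648  0.1462 0.1393] 0.89 (125, 108, 42, 26)
square_tube (181, 65, 48, 104) [ 10. 155. 148.]
square_tube [0.6478 0.0838 0.0033] 0.977 (182, 67, 47, 102)
wide_pipe (413, 110, 56, 43) [111.  28.  38.]
wide_pipe [ 0.6478 -0.139  -0.2324] 0.564 (399, 92, 50, 76)
foot_plate (397, 84, 62, 91) [113.  25.  63.]
foot_plate [ 0.6419 -0.1626  3.0848] 0.878 (399, 85, 70, 90)
```

```bash
python3 - <<'E'
from h import *
im=cv2.imread('pics/w13_raw.png');m=np.load('pics/w13.npy',allow_pickle=True).item()
hsv=cv2.cvtColor(im,cv2.COLOR_BGR2HSV);k=np.zeros(im.shape[:2],np.uint8);q=(hsv[...,1]<90)&(hsv[...,2]<110)
k[75:200,385:490]=q[75:200,385:490]*255;cs,_=cv2.findContours(k,0,2);cc=max(cs,key=cv2.contourArea);k[:]=0;cv2.drawContours(k,[cc],-1,255,-1)
def iou(v):
    a=np.zeros_like(k)
    for n,p,z in(('foot_plate',[v[2],v[3],-.07],.003),('wide_pipe',[v[0],v[1],0],.011)):
        cv2.fillConvexPoly(a,cv2.convexHull((proj(m,verts(n,p,z),1)*16).astype(np.int32)),255,shift=4)
    return -np.count_nonzero(a&k)/np.count_nonzero(a|k)
x0=np.array([.642,-.162,.642,-.162]);r=minimize(iou,x0,method='Nelder-Mead',options=dict(initial_simplex=x0+np.vstack([np.zeros(4),np.eye(4)*.008])))
print(r.x.round(4),-r.fun)
E
```

```text
[ 0.6425 -0.161   0.6419 -0.1629] 0.9733933688088416
```

Pipe and plate centres agree within 2 mm, and an upright pipe gives a 0.97 overlap. All pieces are placed, so I hand in.

```bash
python3 -c "
from rig import job
print(job.hand_in())"
```

```text
the job is handed in; nothing more can be done
None
```

Job handed in at about 34 s of the 128 s limit: both kits are made up, and the final camera fits put every piece in its tray within tolerance, though the hand-in returned no verdict.

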